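# Show the travel clock on the free stand and re-cover the dish

### The arm

A 6-joint arm with a two-finger parallel gripper is mounted at the origin on the work surface. World frame = base frame: x ahead of the robot, y to its left, z up, the work surface at z = 0. Lengths are in m, angles in rad, forces in N, time in s.
With the tool pointing down it reaches from about 0.275 to 0.725 m from the base axis. Payload 5.6 kg.
Tool frame: the origin (TCP) lies on the centre line of the jaws, within the pads' length; the fingertips stand 19 mm ahead of it and the grasp point (between the pads) is the TCP; z points along the fingers, y is the line along which they close (so a half turn about z gives the same grasp; the last joint's range is limited). The gripper opens to 85 mm and grips with 20 to 120 N. Pads are 22 mm wide; open, the fingers measure 114 mm over their backs; the gripper's body (76 mm by 85 mm) begins 54 mm behind the grasp point. The pads swing forward as they close: fully open they stand 13 mm farther back than shut.
Start: joints at [-1.037, 0.255, 0.108, 0, -1.424, -0.285], TCP at [0.135, -0.533, 0.25] pointing down, gripper open.
Joint ranges: [-2.95, 2.95], [-1.21, 1.97], [-1.09, 1.5], [-2.87, 1.71], [-2.94, -0.07], [-3.05, 3.05]. Speed limits (rad/s): [2.57, 2.57, 3.14, 3.14, 3.14, 3.14].

### API

Orientations are given as a rotation vector (axis times angle).
In Python, from station import telemetry, optics, arm gives the robot as it stands.
- The arm moves only by the tool move_arm, never from a script. Its argument "increments" is one flat list of numbers, 5 for each row, row after row: the gripper's target within -1 to 1 (fully open at 1, half-way at 0, shut at -1), then the shift along the tool's x, y, z in cm, then the turn about the tool's z in rad. A call has 1 to 12 rows; each row shifts and turns the commanded pose from where the row before left it, along the tool's axes as they then stand; what a row does not reach is not made up. A row lasts 1/8 s, in which the tool goes at most 62.5 mm and 10.7 degrees, less where a joint would pass 70% of its speed; a pose out of reach is approached as far as the arm can. A call is refused whole if a number of a shift passes 6.25 or a number of a turn 0.188, either way. A call with a gripper value outside its range is refused whole. The fingers move at their own pace and stop on an object; the grip force is fixed at half the most. Time passes only in rows, so rows that do not move let the fingers close. It gives the time, the measured TCP pose, the force, the opening and the grip force at its end, in the units of the state.
- telemetry.get_obs(): the state, without advancing time (a new reading comes with each control period).
- optics.get_image(name): name is "side" or "top"; returns (picture, depth): 384x512x3 uint8, blue, green, red; 384x512 float32, m along the optical axis (not along the pixel's ray), 0 where there is no reading.
- optics.calibration(name): a dict with "mtx" (3x3 intrinsics, pixels), "position" and "rotation" of the camera in the world. Camera axes: x right, y down, z forward; pixel columns grow to the right and rows downward; lengths in m; the calibration is good to about 2 mm. A picture is of the moment at which its call begins. calibration takes no time and is no camera call.
- arm.job_done(): hands the job in; it is judged then, once.
The state is a dict: "time": time; "joints": joint angles; "qd": joint speeds; "joint_efforts": joint torques, N m; "tcp_pos": TCP position; "eef_rot": TCP orientation; "contact_force": force on the tool from outside, world axes, zero at the start; "wrist_torque": the same for the moment, N m; "finger_gap": finger opening in m; "finger_force": force on a finger pad.
Only numpy, scipy, OpenCV 4.12 (cv2) and the standard library are available. Lean on these libraries where they do the work, as an engineer would, in place of code of your own. Each camera call takes 0.05 s, during which the arm holds its last target. There are 200 camera calls.

### The job

Lift the round cover off the white dish and rest it flat on the middle of the steel bench block, then take the travel clock out of the dish and set it gently on the one empty acrylic stand: back flat on the slope, centred on the narrow plate and straight, lower end against the lip, dial outward and crown uppermost. Then put the cover back on the dish so that it sits seated and level. Drop nothing, set everything down gently, and leave the two stands with watches and the tweezers undisturbed.

Things in the scene. Friction and masses are not known exactly. Their poses are not given: they have to be found in the camera images.
- dish: White plastic round dish, fixed to the desk. Outer radius 80 mm, height 40 mm, wall 4 mm (inner radius 76 mm), inner floor 5 mm above its underside. Origin: centre of its underside, z up.
- cover: Loose clear round cover, 0.16 kg, at first on the dish. From below: locating disc, radius 71, 5 mm thick (drops inside the dish wall); flange, radius 83, 5 mm thick (rests on the rim); black upright cylindrical knob, diameter 24, 34 mm tall. Origin: centre of the locating disc's underside, z up: flange top at z 10, knob top at z 44 mm. Seated, its origin is 35 mm above the dish's origin.
- clock: Loose travel clock, 0.25 kg, a flat aluminium block 96 (x) x 58 (y) x 24 mm (z) with a white dial. At first it lies in the dish, dial up, crown end away from the robot within 40 degrees. Origin: centre of its back face (underside in the dish); z points out of the dial, x from the lower end with the black bar (x -48) to the upper end with the crown (x +48 mm).
- clock_crown (a point): Middle of the clock's steel crown, a stub of diameter 10 mm standing 8 mm out of the upper end; it lies at x 56, y 0, z 12 mm in the clock's frame.
- block: Brushed steel bench block with dark holes in its top, 80 x 80 x 40 mm high, fixed to the desk. Origin: centre of its underside, z up.
- stand_ledge: Sloped ledge of the empty stand, rising 35 degrees away from the robot: plate 36 wide (y), 88 mm long up the slope; across its lower end a lip 12 mm high, 5 thick. Origin: on the plate's upper face at the lip's inner face, mid-width, 38 mm above the desk; x up the slope, z out of the plate. Clock in place: origin at x 48, y 0, z 0 mm, axes parallel; it overhangs 11 mm each side and does not slide by itself.
- stand: The empty clear acrylic stand as a whole: base plate 100 (x) x 60 (y) x 6 mm on the desk. Origin: centre of its underside, z up, x horizontally away from its front (its lip). Which of the three places in the row it has varies.
- stand_b: Another such stand, fixed, with a wristwatch (42 mm across) buckled on it: leave alone. Same size and origin as the empty stand.
- stand_c: Another such stand, fixed, with a wristwatch buckled on it: leave alone. Same size and origin as the empty stand.
- tweezers: Loose steel tweezers, 130 mm long (x), 6 mm high, lying across a bamboo rest 36 x 70 x 18 mm high: leave alone. Origin: underside, near mid-length.

How it is judged:
On the way, in this order (a step that is already met when the one before it is completed fails the run):
1. the cover rests level on the bench block, let go (horizontal distance between cover and block below 0.035 m and z of cover in the frame of block between 0.037 and 0.043 m and angle between cover's own z axis and vertical below 0.05 rad and contact force between cover and block above 0.3 N and linear speed of cover below 0.02 m/s and angular speed of cover below 0.15 rad/s and contact force between the fingers and cover below 0.05 N), for 0.2 s.
2. the clock lies on the empty stand against the lip, dial out and crown up, let go, the cover still on the block (x of clock in the frame of stand_ledge between 0.042 and 0.055 m and y of clock in the frame of stand_ledge between -0.01 and 0.01 m and z of clock in the frame of stand_ledge between -0.004 and 0.004 m and angle between the z axis of clock and the z axis of stand_ledge, either way round below 0.07 rad and angle between the x axis of clock and the x axis of stand_ledge, either way round below 0.14 rad and x of clock_crown in the frame of stand_ledge above 0.09 m and contact force between clock and stand_ledge above 0.3 N and linear speed of clock below 0.02 m/s and angular speed of clock below 0.15 rad/s and contact force between the fingers and clock below 0.05 N and horizontal distance between cover and block below 0.035 m and z of cover in the frame of block between 0.037 and 0.043 m and angle between cover's own z axis and vertical below 0.05 rad and contact force between cover and block above 0.3 N), for 0.2 s.
3. the cover is seated level on the dish, let go (horizontal distance between cover and dish below 0.009 m and z of cover in the frame of dish between 0.0325 and 0.0372 m and angle between cover's own z axis and vertical below 0.03 rad and contact force between cover and dish above 0.3 N and linear speed of cover below 0.02 m/s and angular speed of cover below 0.15 rad/s and contact force between the fingers and cover below 0.05 N), for 0.2 s.
At the end, for the whole second after the job is handed in: The clock rests on the empty stand, flat on the plate (4 mm, 4 degrees), lower end at the lip (gap up to 7 mm), centred to 10 mm, straight to 8 degrees, dial out, crown up; the cover is seated on the dish, level to 1.7 degrees; both at rest and let go (all of step 3 and x of clock in the frame of stand_ledge between 0.042 and 0.055 m and y of clock in the frame of stand_ledge between -0.01 and 0.01 m and z of clock in the frame of stand_ledge between -0.004 and 0.004 m and angle between the z axis of clock and the z axis of stand_ledge, either way round below 0.07 rad and angle between the x axis of clock and the x axis of stand_ledge, either way round below 0.14 rad and x of clock_crown in the frame of stand_ledge above 0.09 m and contact force between clock and stand_ledge above 0.3 N and linear speed of clock below 0.02 m/s and angular speed of clock below 0.15 rad/s and contact force between the fingers and clock below 0.05 N); the robot touches nothing.
It fails at once if the clock or the cover is dropped (falls freely, faster than 0.5 m/s) ((linear speed of clock above 0.5 m/s and contact force between the fingers and clock below 0.05 N) or (linear speed of cover above 0.5 m/s and contact force between the fingers and cover below 0.05 N)).
It fails at once if the clock meets the stand, or the cover the dish or block, at over 0.4 m/s ((contact force between clock and stand above 1 N and linear speed of clock above 0.4 m/s) or (contact force between cover and dish above 1 N and linear speed of cover above 0.4 m/s) or (contact force between cover and block above 1 N and linear speed of cover above 0.4 m/s)).
It fails at once if a stand with a watch is bumped (over 3 N) (contact force between any of the arm, the fingers, clock, cover and stand_b above 3 N or contact force between any of the arm, the fingers, clock, cover and stand_c above 3 N).
It fails at once if the tweezers are moved more than 15 mm (distance of tweezers from where it was at the start of the episode above 0.015 m).
It also fails if it takes over 72 s, if anything falls off the work surface, if the arm or the gripper's body presses on something with over 40 N, if the wrist force passes 120 N, or if a joint passes its speed limit or range.

## Working session

There is one attempt and no reset: what is moved stays moved. The work goes in short steps, Python scripts to look and compute and a tool call to move; the robot and the scene stay as the last step left them, time stands still between calls to the robot, and variables do not carry over. Pictures are saved under pics/ and viewed, at most 10 in all, crops included, and the job is handed in when it is done.

Besides the shell and the picture viewer there is one more tool, called after "Emit:" by a JSON object that holds its "api" and its "payload", one argument or row to a line. move_arm: Moves the arm, as the interface text tells. Its arguments: {"type":"object","properties":{"increments":{"type":"array","items":{"type":"number"}}},"required":["increments"]}

```bash
mkdir -p pics; ls; cat > h.py <<'E'
import numpy as np, cv2
from station import telemetry, optics, arm
from scipy.spatial.transform import Rotation as R
def cal(n):
    c=optics.calibration(n); r=np.array(c["rotation"],float)
    if r.shape!=(3,3): r=R.from_rotvec(r).as_matrix()
    return np.array(c["mtx"]),np.array(c["position"]),r
def ray(n,uv,z):
    K,p,r=cal(n); uv=np.atleast_2d(uv).astype(float)
    d=(r@np.linalg.inv(K)@np.c_[uv,np.ones(len(uv))].T).T
    return p+d*((z-p[2])/d[:,2])[:,None]
def cloud(n,D):
    K,p,r=cal(n); v,u=np.mgrid[:D.shape[0],:D.shape[1]]
    q=np.stack([u,v,np.ones_like(u)],-1)@np.linalg.inv(K).T*D[...,None]
    return q@r.T+p
def proj(n,P):
    K,p,r=cal(n); q=(np.atleast_2d(P)-p)@r@K.T
    return q[:,:2]/q[:,2:]
def st():
    o=telemetry.get_obs(); print(o["time"],np.round(o["tcp_pos"],4),np.round(R.from_rotvec(o["eef_rot"]).as_matrix(),3).tolist(),np.round(o["joints"],3),np.round(o["contact_force"],2),o["finger_gap"],o["finger_force"])
E
python3 - <<'E'
from h import *
st()
for n in("top","side"):
    i,d=optics.get_image(n); cv2.imwrite(f"pics/{n}0.png",i); np.save(f"pics/{n}0.npy",d); K,p,r=cal(n); print(n,K.tolist(),p,r.tolist(),(d>0).mean())
E
```

```text
pics
0.0 [ 0.1354 -0.5326  0.2494] [[-0.969, -0.246, -0.001], [-0.246, 0.969, 0.002], [0.0, 0.002, -1.0]] [-1.037  0.256  0.107 -0.    -1.424 -0.285] [ 0.26 -0.04  0.05] 0.08551213491084798 0.0
top [[429.6929504827143, 0.0, 260.6917647893513], [0.0, 429.6929504827143, 194.04783535018504], [0.0, 0.0, 1.0]] [ 0.40832819 -0.09657032  1.08835549] [[0.027519848255866227, -0.9910766286999444, 0.1304215242846293], [-0.99947521810304, -0.029510754355696004, -0.013356787609223153], [0.017086437599869213, -0.12998550466151917, -0.9913686611084876]] 0.9958902994791666
side [[418.94043915726576, 0.0, 251.34247568664838], [0.0, 418.94043915726576, 190.65244710950518], [0.0, 0.0, 1.0]] [0.27656762 0.47310364 0.62837308] [[-0.9023953286209411, -0.28496611374996444, 0.3232289976121365], [-0.43073190741235196, 0.6180315164214639, -0.6576526960689079], [-0.012356974549675326, -0.7326877634600079, -0.6804527510826527]] 0.9959869384765625
```

View pics/top0.png

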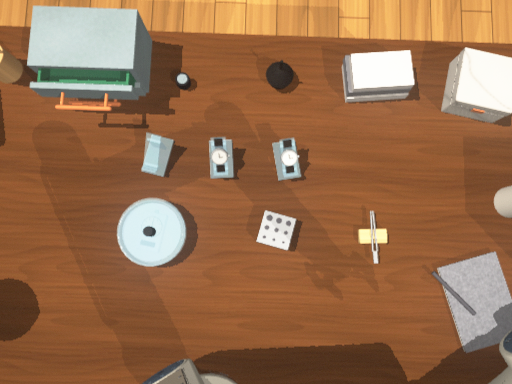

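View pics/side0.png

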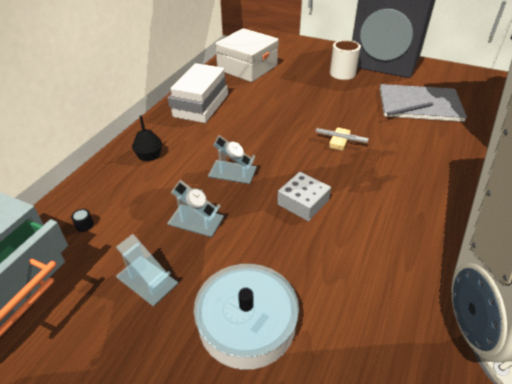

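Top view: covered dish at about (151,232) with the knob at (149,231), block at (277,230), empty stand at (157,155), and watch stands at (221,158) and (288,159). Tweezers are at (374,237). The side view shows the same layout, with the empty stand at (147,268).

```bash
python3 - <<'E'
from h import *
T=cv2.imread("pics/top0.png");S=cv2.imread("pics/side0.png")
C={n:cloud(n,np.load(f"pics/{n}0.npy")) for n in("top","side")}
# knob
for n,I,(a,b,c,d) in(("top",T,(135,215,165,250)),("side",S,(230,280,265,320))):
    m=np.zeros(I.shape[:2],np.uint8); m[b:d,a:c]=(I[b:d,a:c].max(2)<70)*255
    P=C[n][m>0]; print(n,"knob",m.sum()//255,P.mean(0).round(4),np.percentile(P[:,2],[5,50,95]).round(4))
    t=P[P[:,2]>0.073]; print(len(t), t.mean(0).round(4) if len(t) else 0)
# height slices from depth: dish cover, block, stand
for n in C:
    P=C[n]
    for nm,lo,hi,x0,x1,y0,y1 in(("flange",.037,.053,.2,.45,.08,.32),("block",.036,.044,.2,.45,-.25,-.04)):
        m=(P[...,2]>lo)&(P[...,2]<hi)&(P[...,0]>x0)&(P[...,0]<x1)&(P[...,1]>y0)&(P[...,1]<y1)
        q=P[m]
        if len(q)<20: print(n,nm,len(q));continue
        xy=(q[:,:2]*1000).astype(np.float32)
        print(n,nm,len(q),np.median(q[:,2]).round(4),cv2.minEnclosingCircle(xy),cv2.minAreaRect(xy))
    m=(P[...,0]>.4)&(P[...,0]<.6)&(P[...,1]>.08)&(P[...,1]<.24)&(P[...,2]>.015)
    q=P[m]; print(n,"stand",len(q),q.min(0).round(3),q.max(0).round(3))
    np.save(f"pics/stand_{n}.npy",q)
    b=q[q[:,2]>.03]; print(np.linalg.svd(b-b.mean(0))[2][2].round(3),b.mean(0).round(4))
cv2.imwrite("pics/a.png",np.hstack([cv2.resize(T[120:190,130:190],(390,455),interpolation=2),cv2.resize(S[220:320,105:190],(387,455),interpolation=2)]))
E
```

```text
top knob 17 [0.4457 0.142  0.0663] [0.0549 0.0667 0.0779]
4 [0.442  0.143  0.0767]
side knob 261 [0.4443 0.1583 0.0709] [0.0525 0.0763 0.0795]
149 [0.4457 0.1558 0.078 ]
top flange 1865 0.0449 ((426.135009765625, 156.7750701904297), 78.82801055908203) ((407.3360595703125, 156.02919006347656), (86.00802612304688, 152.4934539794922), 1.6643352508544922)
top block 401 0.0397 ((439.0874938964844, -145.0029754638672), 43.258052825927734) ((438.912353515625, -144.71424865722656), (79.3222885131836, 38.68635940551758), 75.71812438964844)
top stand 3011 [0.4   0.08  0.036] [0.6   0.234 0.082]
[-0.008 -0.002 -1.   ] [0.4599 0.1545 0.046 ]
side flange 4109 0.0445 ((428.4587707519531, 158.2189178466797), 79.648193359375) ((407.1836853027344, 157.96539306640625), (155.601806640625, 85.54450988769531), 89.96752166748047)
side block 405 0.0389 ((437.6453552246094, -143.65603637695312), 42.89253234863281) ((436.10400390625, -142.9578094482422), (82.48900604248047, 37.44139862060547), 81.62789154052734)
side stand 6594 [0.4   0.08  0.015] [0.6   0.236 0.081]
[0.008 0.012 1.   ] [0.4571 0.1631 0.0457]
```

View pics/a.png

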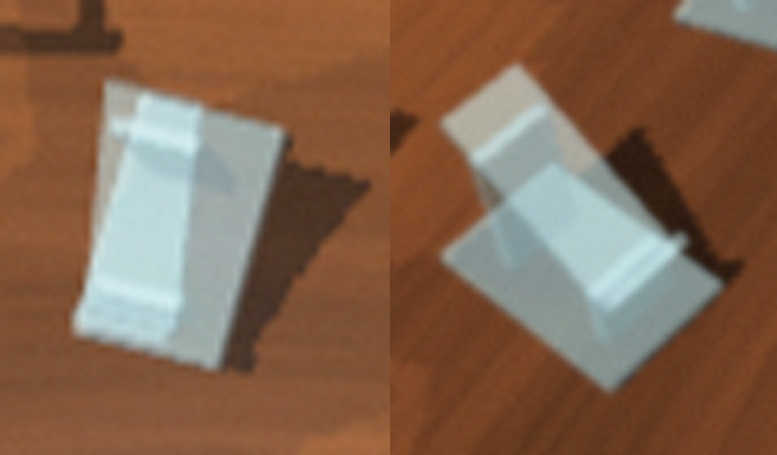

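The crop shows the empty stand with its lip toward the robot. In the top crop the base corners are at about (108,80), (285,128) and (222,370). In the side crop they are at about (443,255), (613,390) and (722,287).

```bash
python3 - <<'E'
from h import *
T=cv2.imread("pics/top0.png");S=cv2.imread("pics/side0.png")
C={n:cloud(n,np.load(f"pics/{n}0.npy")) for n in("top","side")}
for n in C:
    P=C[n]
    for nm,lo,hi,x0,x1,y0,y1 in(("flange",.04,.05,.3,.56,.04,.28),("block",.036,.044,.3,.56,-.25,-.04)):
        m=(P[...,2]>lo)&(P[...,2]<hi)&(P[...,0]>x0)&(P[...,0]<x1)&(P[...,1]>y0)&(P[...,1]<y1)
        q=P[m]; xy=(q[:,:2]*1000).astype(np.float32)
        print(n,nm,len(q),np.median(q[:,2]).round(4),np.round(cv2.minEnclosingCircle(xy)[0]+(cv2.minEnclosingCircle(xy)[1],),1) if 0 else cv2.minEnclosingCircle(xy),cv2.minAreaRect(xy))
    m=(P[...,0]>.54)&(P[...,0]<.75)&(P[...,1]>.06)&(P[...,1]<.24)&(P[...,2]>.003)
    q=P[m]; print(n,"stand",len(q),q.min(0).round(3),q.max(0).round(3), np.histogram(q[:,2],np.arange(0,.11,.01))[0])
    b=q[(q[:,2]>.048)&(q[:,2]<.083)]; v=np.linalg.svd(b-b.mean(0))[2]; print(v.round(3).tolist(),b.mean(0).round(4),len(b))
tc=np.array([[108,80],[285,128],[222,370],[73,333]])/6.5+[130,120]-.5*(1-1/6.5)*0
sc=(np.array([[443,255],[613,390],[722,287]])-[390,0])/4.55+[105,220]
print(ray("top",tc,.006).round(4).tolist()); print(ray("side",sc,.006).round(4).tolist())
# lip top edge ends in side: (597,303)-(686,237)
print("lip side",ray("side",(np.array([[597,303],[686,237]])-[390,0])/4.55+[105,220],.047).round(4).tolist())
print("knobside/top pixel on z .079")
for n,I,(a,b,c,d) in(("top",T,(135,215,165,250)),):
    m=(I[b:d,a:c].max(2)<90); v,u=np.nonzero(m); print(u.min()+a,u.max()+a,v.min()+b,v.max()+b, ray(n,[u.mean()+a,v.mean()+b],.065).round(4))
E
```

```text
top flange 3556 0.0449 ((445.80499267578125, 152.39639282226562), 83.25556945800781) ((446.1050109863281, 151.70431518554688), (163.7418212890625, 163.90737915039062), 32.31986618041992)
top block 1032 0.0399 ((458.0800476074219, -149.9102783203125), 54.555763244628906) ((458.9331970214844, -149.68800354003906), (79.56021118164062, 79.94453430175781), 75.71812438964844)
top stand 1359 [0.541 0.061 0.003] [0.75  0.24  0.091] [732  26   6  31 160 105  96  98 104   1]
[[-0.835, 0.231, -0.499], [0.218, 0.972, 0.086], [-0.505, 0.037, 0.862]] [0.6416 0.1565 0.0649] 371
side flange 7387 0.0445 ((447.0101318359375, 152.94210815429688), 83.56556701660156) ((446.5633544921875, 153.43516540527344), (164.46707153320312, 164.55160522460938), 23.174175262451172)
side block 1028 0.0391 ((459.8241882324219, -148.7843017578125), 55.14360427856445) ((459.2711181640625, -148.5386962890625), (81.21615600585938, 80.42973327636719), 76.54240417480469)
side stand 2230 [0.546 0.065 0.003] [0.705 0.231 0.09 ] [811  96  43  83 308 242 232 230 185   0]
[[-0.828, 0.146, -0.541], [-0.232, -0.968, 0.094], [0.51, -0.203, -0.836]] [0.6452 0.1588 0.0653] 819
[[0.7024, 0.1872, 0.006], [0.6852, 0.1163, 0.006], [0.5873, 0.1356, 0.006], [0.6002, 0.1946, 0.006]]
[[0.695, 0.1768, 0.006], [0.5985, 0.1984, 0.006], [0.5866, 0.1427, 0.006]]
lip side [[0.6034, 0.1894, 0.047], [0.5904, 0.1515, 0.047]]
knobside/top pixel on z .079
144 154 227 235 [[0.4474 0.1507 0.065 ]]
```

Emit:
{"api": "move_arm", "payload": {
  "increments": [1, -1.5, 2, 0, 0, 1, -3.5, 4.4, 0.5, 0, 1, -3.5, 4.4, 0.5, 0, 1, -3.5, 4.4, 0.5, 0, 1, -3.5, 4.4, 0.5, 0, 1, -3.5, 4.4, 0.5, 0, 1, -3.5, 4.4, 0.5, 0, 1, -3.5, 4.4, 0.5, 0, 1, -3.5, 4.4, 0.5, 0, 1, -3.5, 4.4, 0.5, 0, 1, -3.5, 4.4, 0.5, 0, 1, -3.5, 4.4, 0.5, 0]
}}

```text
time: 1.6
tcp_pos: [0.3992, 0.0558, 0.1951]
eef_rot: [-0.391, 3.117, 0.0]
contact_force: [-0.6, -0.4, 1.4]
finger_gap: 0.0855
finger_force: 0.0
```

```bash
cat >> h.py <<'E'
def go(x,y,z,yaw=None):
    "tool-frame shift (cm, in current axes) and turn so that tool y axis points at angle yaw (deg, mod 180)"
    o=telemetry.get_obs(); r=R.from_rotvec(o["eef_rot"]).as_matrix()
    d=r.T@(np.array([x,y,z])-o["tcp_pos"])*100
    a=np.degrees(np.arctan2(r[1,1],r[0,1]))
    print("t %.2f"%o["time"],"pos",np.round(o["tcp_pos"],4),"yaw %.1f"%a,"F",np.round(o["contact_force"],2),"gap %.4f"%o["finger_gap"],"tilt",np.round(r[:,2],3))
    print("shift cm",np.round(d,2),"turn",None if yaw is None else round(np.radians(-((yaw-a+90)%180-90)),3))
    return d
E
python3 -c "
from h import *
go(.4464,.1525,.10,78)"
```

```text
t 1.60 pos [0.3992 0.0558 0.1951] yaw 104.3 F [-0.61 -0.38  1.41] gap 0.0855 tilt [ 0.  0. -1.]
shift cm [-6.96  8.2   9.51] turn 0.459
```

Emit:
{"api": "move_arm", "payload": {
  "increments": [1, -3.5, 4.1, 1, 0, 1, -3.46, 4.1, 1, 0, 1, 0, 0, 3, 0.153, 1, 0, 0, 3, 0.153, 1, 0, 0, 1.5, 0.153, 1, 0, 0, 0, 0]
}}

```text
time: 2.35
tcp_pos: [0.4453, 0.1499, 0.099]
eef_rot: [-0.327, -3.122, 0.003]
contact_force: [0.3, 0.5, -0.2]
finger_gap: 0.0853
finger_force: 0.0
```

```bash
python3 -c "
from h import *
go(.4464,.1525,.069,78)"
```

```text
t 2.35 pos [0.4453 0.1499 0.099 ] yaw 78.0 F [ 0.26  0.52 -0.17] gap 0.0853 tilt [-0.003 -0.002 -1.   ]
shift cm [-0.06  0.28  3.  ] turn 0.0
```

Emit:
{"api": "move_arm", "payload": {
  "increments": [1, -0.06, 0.25, 1.5, 0, 1, 0, 0, 1.5, 0, 1, 0, 0, 0, 0, -1, 0, 0, 0, 0, -1, 0, 0, 0, 0, -1, 0, 0, 0, 0, -1, 0, 0, 0, 0, -1, 0, 0, 0, 0, -1, 0, 0, 0, 0]
}}

```text
time: 3.48
tcp_pos: [0.4478, 0.153, 0.0709]
eef_rot: [0.329, 3.123, 0.001]
contact_force: [-1.5, -0.3, 6.0]
finger_gap: 0.0222
finger_force: 58.7
```

```bash
python3 -c "
from h import *
go(.459,-.149,.13,78);st()"
```

```text
t 3.48 pos [0.4478 0.153  0.0709] yaw 78.0 F [-1.49 -0.29  6.  ] gap 0.0222 tilt [ 0.001  0.    -1.   ]
shift cm [ -7.39 -29.3   -5.92] turn -0.0
3.475 [0.4478 0.153  0.0709] [[-0.978, 0.208, 0.001], [0.208, 0.978, 0.0], [-0.001, 0.001, -1.0]] [ 0.662  0.244 -0.397  0.    -0.929 -2.443] [-1.49 -0.29  6.  ] 0.022155640428743434 58.723018169403076
```

Emit:
{"api": "move_arm", "payload": {
  "increments": [-1, 0, 0, -1, 0, -1, 0, 0, -1.5, 0, -1, 0, 0, -1.7, 0, -1, 0, 0, -1.7, 0, -1, -1.2, -4, 0, 0, -1, -1.2, -5, 0, 0, -1, -1.2, -5, 0, 0, -1, -1.2, -5, 0, 0, -1, -1.2, -5, 0, 0, -1, -1.2, -4, 0, 0, -1, -0.2, -1.3, 0, 0, -1, 0, 0, 0, 0]
}}

```text
time: 4.97
tcp_pos: [0.4582, -0.1496, 0.1291]
eef_rot: [-0.332, -3.123, -0.0]
contact_force: [0.2, -0.1, -2.1]
finger_gap: 0.0224
finger_force: 59.1
```

```bash
python3 - <<'E'
from h import *
go(.459,-.149,.076,78)
i,d=optics.get_image("top"); cv2.imwrite("pics/t1.png",i); P=cloud("top",d)
j,e=optics.get_image("side"); Q=cloud("side",e)
for n,P in(("t",P),("s",Q)):
    m=(abs(P[...,0]-.45)<.12)&(abs(P[...,1]+.15)<.12)&(P[...,2]>.09)&(P[...,2]<.115)
    q=P[m]; print(n,len(q),np.median(q[:,2]),cv2.minEnclosingCircle((q[:,:2]*1000).astype(np.float32)), np.linalg.svd(q-q.mean(0))[2][2].round(3))
cv2.imwrite("pics/b.png",cv2.resize(np.hstack([i[180:290,90:350],]),(780,330),interpolation=2))
E
```

```text
t 4.97 pos [ 0.4582 -0.1496  0.1291] yaw 77.9 F [ 0.18 -0.14 -2.12] gap 0.0224 tilt [-0.001  0.    -1.   ]
shift cm [-0.07  0.07  5.31] turn -0.003
t 746 0.10308456208064504 ((415.1979064941406, -150.48794555664062), 70.61590576171875) [-0.001  0.    -1.   ]
s 3120 0.10228894117603837 ((457.1279602050781, -147.3355712890625), 84.02857208251953) [-0.     0.001  1.   ]
```

View pics/b.png

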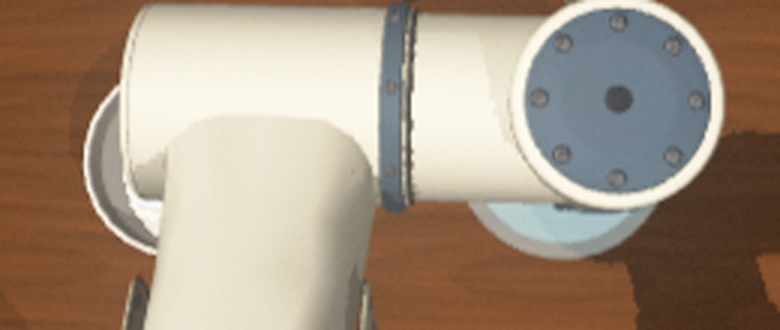

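The arm hides most of the dish, but the cover hangs level at (0.457,-0.148) above the block. Next I lower it.

Emit:
{"api": "move_arm", "payload": {
  "increments": [-1, 0, 0, 1.5, 0, -1, 0, 0, 1.5, 0, -1, 0, 0, 1, 0, -1, 0, 0, 0.7, 0, -1, 0, 0, 0.4, 0, -1, 0, 0, 0.1, 0, -1, 0, 0, 0, 0]
}}

```text
time: 5.95
tcp_pos: [0.4588, -0.1492, 0.0775]
eef_rot: [0.33, 3.124, 0.0]
contact_force: [0.8, 0.8, -0.6]
finger_gap: 0.0221
finger_force: 59.1
```

Emit:
{"api": "move_arm", "payload": {
  "increments": [-1, 0, 0, 0.1, 0, -1, 0, 0, 0.05, 0, -1, 0, 0, 0, 0]
}}

```text
time: 6.32
tcp_pos: [0.4587, -0.1492, 0.0759]
eef_rot: [0.33, 3.124, -0.0]
contact_force: [-0.0, -0.1, -0.1]
finger_gap: 0.0224
finger_force: 59.2
```

Emit:
{"api": "move_arm", "payload": {
  "increments": [-1, 0, 0, 0.05, 0, -1, 0, 0, 0, 0]
}}

```text
time: 6.58
tcp_pos: [0.4587, -0.1492, 0.0759]
eef_rot: [0.329, 3.124, -0.0]
contact_force: [-2.3, 1.1, 4.9]
finger_gap: 0.0223
finger_force: 59.6
```

Emit:
{"api": "move_arm", "payload": {
  "increments": [1, 0, 0, 0, 0, 1, 0, 0, 0, 0, 1, 0, 0, 0, 0, 1, 0, 0, 0, 0, 1, 0, 0, -2, 0, 1, 0, 0, -3, 0, 1, 0, 0, -5, 0, 1, 0, -5, -3, 0, 1, 0, -5, 0, 0, 1, 0, -4, 0, 0, 1, 0, 0, 0, 0]
}}

```text
time: 7.95
tcp_pos: [0.4286, -0.288, 0.2049]
eef_rot: [-0.335, -3.123, 0.0]
contact_force: [0.4, 0.3, -0.3]
finger_gap: 0.0855
finger_force: 0.0
```

```bash
python3 - <<'E'
from h import *
go(.446,.1525,.1,78)
i,d=optics.get_image("top"); j,e=optics.get_image("side")
for n,I,D in(("top",i,d),("side",j,e)): cv2.imwrite(f"pics/{n}2.png",I); np.save(f"pics/{n}2.npy",D)
for n,P in(("t",cloud("top",d)),("s",cloud("side",e))):
    m=(abs(P[...,0]-.45)<.12)&(abs(P[...,1]+.15)<.12)&(P[...,2]>.045)&(P[...,2]<.055)
    q=P[m]; print(n,"cover",len(q),np.median(q[:,2]),cv2.minEnclosingCircle((q[:,:2]*1000).astype(np.float32)))
    for lo,hi in((.036,.044),(.024,.034)):
        m=(abs(P[...,0]-.447)<.1)&(abs(P[...,1]-.152)<.1)&(P[...,2]>lo)&(P[...,2]<hi)
        q=P[m]; xy=(q[:,:2]*1000).astype(np.float32); print(n,lo,len(q),cv2.minEnclosingCircle(xy),cv2.minAreaRect(xy)) if len(q)>5 else 0
cv2.imwrite("pics/c.png",np.hstack([cv2.resize(i[185:280,105:200],(400,400),interpolation=2),cv2.resize(j[250:380,180:310],(400,400),interpolation=2)]))
E
```

```text
t 7.95 pos [ 0.4286 -0.288   0.2049] yaw 77.8 F [ 0.43  0.34 -0.26] gap 0.0855 tilt [-0.001 -0.    -1.   ]
shift cm [ 7.64 43.42 10.49] turn -0.004
t cover 0 nan ((0.0, 0.0), 0.0)
t 0.036 351 ((444.23583984375, 153.95506286621094), 80.10081481933594) ((445.203369140625, 153.65528869628906), (157.8701934814453, 157.43084716796875), 2.9110069274902344)
t 0.024 1060 ((443.98797607421875, 152.44699096679688), 78.94795227050781) ((444.9405517578125, 152.48304748535156), (156.19906616210938, 150.8638458251953), 85.90068817138672)
s cover 3316 0.04906157743267142 ((458.48736572265625, -147.7898712158203), 83.75454711914062)
s 0.036 854 ((446.0310363769531, 154.70257568359375), 80.61723327636719) ((445.5328369140625, 155.0391845703125), (157.7600860595703, 159.59091186523438), 20.979732513427734)
s 0.024 2603 ((444.6777648925781, 155.79583740234375), 79.49156188964844) ((444.5378723144531, 155.847412109375), (151.20217895507812, 157.76162719726562), 27.102487564086914)
  return _methods._mean(a, axis=axis, dtype=dtype,
  ret = ret.dtype.type(ret / rcount)
```

View pics/c.png

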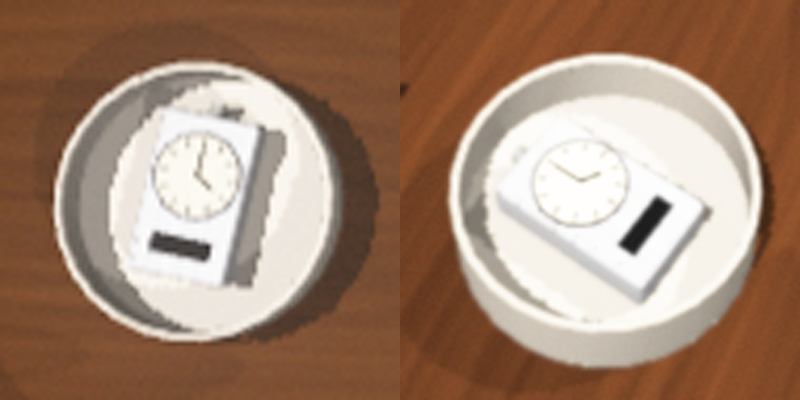

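The clock lies in the dish with its crown end away. In the top crop its dial is at (198,173) and its black bar at (180,247). The cover on the block is centred and clear of the fingers.

```bash
python3 - <<'E'
from h import *
psi=np.radians(-12)
for n in("top","side"):
    I=cv2.imread(f"pics/{n}2.png"); P=cloud(n,np.load(f"pics/{n}2.npy"))
    r=np.hypot(P[...,0]-.4455,P[...,1]-.1535)
    m=(r<.068)&(P[...,2]>.022)&(P[...,2]<.034)
    m=cv2.morphologyEx(m.astype(np.uint8),cv2.MORPH_OPEN,np.ones((3,3)))>0
    k,l,s,_=cv2.connectedComponentsWithStats(m.astype(np.uint8)); m=l==1+s[1:,4].argmax()
    q=P[m]; print(n,"clock",len(q),np.median(q[:,2]).round(4),cv2.minAreaRect((q[:,:2]*1000).astype(np.float32)))
    # bar: dark pixels at z~.029
    b=(I.max(2)<70)&(r<.06)&(P[...,2]>.022)
    k,l,s,_=cv2.connectedComponentsWithStats(b.astype(np.uint8)); v,u=np.nonzero(l==1+s[1:,4].argmax())
    w=ray(n,np.c_[u,v],.029); print("bar",len(u),w.mean(0).round(4),cv2.minAreaRect((w[:,:2]*1000).astype(np.float32)))
    # stand
    P0=cloud(n,np.load(f"pics/{n}0.npy"))
    for z0,z1,nm in((.052,.084,"plate"),(.003,.010,"base")):
        m=(P0[...,0]>.57)&(P0[...,0]<.73)&(P0[...,1]>.10)&(P0[...,1]<.22)&(P0[...,2]>z0)&(P0[...,2]<z1)
        k,l,s,_=cv2.connectedComponentsWithStats(m.astype(np.uint8)); m=l==1+s[1:,4].argmax()
        q=P0[m]; print(nm,len(q),cv2.minAreaRect((q[:,:2]*1000).astype(np.float32)))
        if nm=="plate":
            for ps in np.radians([-15,-12,-9]):
                nn=np.array([-np.sin(.6109)*np.cos(ps),-np.sin(.6109)*np.sin(ps),np.cos(.6109)]); t=q@nn
                # distance -> ledge origin along heading: n.(o)=median
                s_=q[:,:2]@[np.cos(ps),np.sin(ps)]; c=q[:,:2]@[-np.sin(ps),np.cos(ps)]
                print("psi",np.degrees(ps).round(),"res",t.std().round(5),"x_h of z=.038:",((np.median(t)-.038*nn[2])/-np.sin(.6109)).round(4),"cross",np.percentile(c,[1,50,99]).round(4),"s",s_.min().round(4),s_.max().round(4))
E
```

```text
top clock 930 0.0292 ((447.06707763671875, 156.81765747070312), (59.35498046875, 95.95140075683594), 79.37194061279297)
bar 1 [0.4166 0.1654 0.029 ] ((416.5664978027344, 165.36415100097656), (0.0, 0.0), 0.0)
plate 328 ((647.844970703125, 156.2830352783203), (37.36552810668945, 52.31848907470703), 76.6209487915039)
psi -15.0 res 0.00283 x_h of z=.038: 0.5407 cross [0.3    0.317  0.3363] s 0.5594 0.6118
psi -12.0 res 0.00274 x_h of z=.038: 0.5565 cross [0.269  0.2861 0.3054] s 0.5747 0.6271
psi -9.0 res 0.00269 x_h of z=.038: 0.5708 cross [0.2367 0.2543 0.2736] s 0.5881 0.6406
base 344 ((641.7109375, 154.4672088623047), (57.80386734008789, 102.46393585205078), 74.03116607666016)
side clock 1994 0.0289 ((447.6527404785156, 158.0972900390625), (58.520973205566406, 96.45001983642578), 79.92138671875)
bar 94 [0.4187 0.1636 0.029 ] ((418.7098083496094, 163.4449920654297), (31.576574325561523, 7.865508556365967), 78.9585189819336)
plate 738 ((647.6551513671875, 157.005615234375), (37.14842987060547, 52.40602493286133), 76.68435668945312)
psi -15.0 res 0.00303 x_h of z=.038: 0.5423 cross [0.3013 0.321  0.3377] s 0.5588 0.6109
psi -12.0 res 0.0031 x_h of z=.038: 0.5582 cross [0.2705 0.29   0.3064] s 0.5746 0.6273
psi -9.0 res 0.0032 x_h of z=.038: 0.5726 cross [0.2383 0.258  0.275 ] s 0.5888 0.6419
base 803 ((643.0171508789062, 158.47262573242188), (60.177310943603516, 101.6551742553711), 77.576416015625)
```

```bash
python3 - <<'E'
from h import *
ps=np.radians(-13.2)
for n in("top","side"):
    P0=cloud(n,np.load(f"pics/{n}0.npy"))
    s=P0[...,0]*np.cos(ps)+P0[...,1]*np.sin(ps); c=-P0[...,0]*np.sin(ps)+P0[...,1]*np.cos(ps)
    s0=.6477*np.cos(ps)+.1567*np.sin(ps); c0=-.6477*np.sin(ps)+.1567*np.cos(ps)
    print("s0,c0",s0.round(4),c0.round(4))
    m=(abs(c-c0)<.012)&(abs(s-s0)<.07)
    for a in np.arange(-.066,.05,.004):
        k=m&(abs(s-s0-a)<.002); z=P0[k][:,2]
        if len(z): print("%.3f:%d/%.4f"%(a,len(z),np.median(z)),end="  ")
    print()
    for lo,hi in((.055,.065),(.065,.075),(.075,.084)):
        k=(abs(c-c0)<.04)&(abs(s-s0)<.06)&(P0[...,2]>lo)&(P0[...,2]<hi); print(lo,np.percentile(c[k]-c0,[2,98]).round(4))
E
```

```text
s0,c0 0.5948 0.3005
-0.066:15/-0.0002  -0.062:16/-0.0004  -0.058:15/0.0004  -0.054:32/0.0260  -0.050:19/0.0446  -0.046:14/0.0416  -0.042:20/0.0398  -0.038:16/0.0424  -0.034:15/0.0438  -0.030:19/0.0477  -0.026:20/0.0508  -0.022:21/0.0536  -0.018:18/0.0567  -0.014:22/0.0587  -0.010:20/0.0618  -0.006:20/0.0633  -0.002:24/0.0671  0.002:22/0.0695  0.006:24/0.0722  0.010:22/0.0760  0.014:28/0.0775  0.018:18/0.0825  0.022:19/0.0838  0.026:22/0.0871  0.030:14/0.0840  0.034:8/0.0076  0.038:8/0.0058  0.042:10/0.0050  0.046:6/0.0021  
0.055 [-0.0183  0.0168]
0.065 [-0.0189  0.0168]
0.075 [-0.0183  0.0168]
s0,c0 0.5948 0.3005
-0.066:29/-0.0001  -0.062:24/-0.0000  -0.058:26/-0.0005  -0.054:75/0.0046  -0.050:50/0.0070  -0.046:28/0.0055  -0.042:60/0.0372  -0.038:115/0.0171  -0.034:41/0.0443  -0.030:44/0.0470  -0.026:36/0.0503  -0.022:44/0.0524  -0.018:44/0.0559  -0.014:42/0.0583  -0.010:45/0.0604  -0.006:53/0.0633  -0.002:47/0.0663  0.002:49/0.0691  0.006:50/0.0723  0.010:46/0.0743  0.014:83/0.0740  0.018:44/0.0806  0.022:40/0.0834  0.026:41/0.0863  0.030:9/0.0874  0.038:2/0.0072  0.042:4/0.0056  0.046:1/0.0039  
0.055 [-0.0169  0.0181]
0.065 [-0.0166  0.0182]
0.075 [-0.0164  0.0185]
```

Emit:
{"api": "move_arm", "payload": {
  "increments": [0.8, 0.4, 2, 0, 0, 0.8, 1, 5, 0, 0, 0.8, 1, 5, 0, 0, 0.8, 1, 5, 0, 0, 0.8, 1, 5, 0, 0, 0.8, 1, 5, 0, 0, 0.8, 1, 5, 1, 0, 0.8, 1, 5, 2, 0, 0.8, 1, 4.5, 3, 0, 0.8, 0.37, 2.4, 2.5, 0, 0.8, 0, 0, 0, -0.031, 0.8, 0, 0, 0, 0]
}}

```text
time: 9.55
tcp_pos: [0.4352, 0.1619, 0.1209]
eef_rot: [0.278, 3.129, 0.0]
contact_force: [0.3, -0.1, -0.6]
finger_gap: 0.0766
finger_force: 0.0
```

```bash
python3 -c "
from h import *
go(.4356,.1597,.026,79.6)"
```

```text
t 9.55 pos [0.4352 0.1619 0.1209] yaw 79.8 F [ 0.26 -0.09 -0.64] gap 0.0766 tilt [ 0.001  0.    -1.   ]
shift cm [-0.07 -0.21  9.49] turn 0.004
```

Emit:
{"api": "move_arm", "payload": {
  "increments": [0.8, -0.05, -0.1, 3, 0, 0.8, 0, 0, 2.5, 0, 0.8, 0, 0, 1.5, 0, 0.8, 0, 0, 0, 0, 0.8, 0, 0, 0, 0]
}}

```text
time: 10.18
tcp_pos: [0.4364, 0.1607, 0.0516]
eef_rot: [0.281, 3.127, 0.002]
contact_force: [0.5, -0.3, -0.1]
finger_gap: 0.0771
finger_force: 0.0
```

```bash
python3 -c "
from h import *
go(.4356,.1597,.026,79.6)"
```

```text
t 10.18 pos [0.4364 0.1607 0.0516] yaw 79.7 F [ 0.48 -0.27 -0.06] gap 0.0771 tilt [ 0.002  0.001 -1.   ]
shift cm [ 0.06 -0.11  2.56] turn 0.002
```

Emit:
{"api": "move_arm", "payload": {
  "increments": [0.8, 0.05, -0.1, 1.3, 0, 0.8, 0, 0, 1.1, 0, 0.8, 0, 0, 0.15, 0, 0.8, 0, 0, 0, 0, -1, 0, 0, 0, 0, -1, 0, 0, 0, 0, -1, 0, 0, 0, 0, -1, 0, 0, 0, 0]
}}

```text
time: 11.18
tcp_pos: [0.4353, 0.1599, 0.0253]
eef_rot: [0.281, 3.128, 0.001]
contact_force: [-0.7, 0.6, 6.4]
finger_gap: 0.0571
finger_force: 65.8
```

```bash
python3 -c "
from h import *
go(.4356,.1597,.026,79.6)"
```

```text
t 11.18 pos [0.4353 0.1599 0.0253] yaw 79.7 F [-0.7   0.62  6.36] gap 0.0571 tilt [ 0.001  0.    -1.   ]
shift cm [-0.03 -0.01 -0.07] turn 0.003
```

Emit:
{"api": "move_arm", "payload": {
  "increments": [-1, 0, 0, -1, 0, -1, 0, 0, -2.5, 0, -1, 0, 0, -3.5, 0, -1, 0, 0, -3.5, 0, -1, 0, 0, -1.5, 0, -1, -2.5, 0.6, 0, 0, -1, -4, 0.8, 0, 0, -1, -4.5, 0.8, 0, 0, -1, -4, 0.8, 0, 0, -1, -2.8, 0.6, 0, 0, -1, -0.97, 0, 0, 0.051, -1, 0, 0, 0, 0]
}}

```text
time: 12.68
tcp_pos: [0.6257, 0.1612, 0.1436]
eef_rot: [-0.361, -3.118, 0.001]
contact_force: [-0.3, 0.2, -3.0]
finger_gap: 0.0568
finger_force: 64.8
```

```bash
python3 - <<'E'
from h import *
go(.6264,.1617,.114,76.8)
for n in("side","top"):
    j,e=optics.get_image(n); cv2.imwrite(f"pics/{n}3.png",j); P=cloud(n,e)
    m=(P[...,2]>.125)&(P[...,2]<.155)&(P[...,0]>.54)&(P[...,0]<.73)&(P[...,1]>.09)&(P[...,1]<.24)
    q=P[m]; v=np.linalg.svd(q-q.mean(0))[2]; print(n,len(q),v.round(3).tolist(),q.mean(0).round(4),cv2.minAreaRect((q[:,:2]*1000).astype(np.float32)))
    if n=="side": cv2.imwrite("pics/d.png",cv2.resize(j[180:340,70:230],(560,560),interpolation=2))
E
```

```text
t 12.68 pos [0.6257 0.1612 0.1436] yaw 76.8 F [-0.34  0.18 -3.01] gap 0.0568 tilt [-0.002 -0.001 -1.   ]
shift cm [-0.06  0.06  2.96] turn -0.0
side 1634 [[-0.644, 0.753, -0.133], [-0.754, -0.655, -0.057], [-0.13, 0.064, 0.989]] [0.6157 0.166  0.1445] ((629.2385864257812, 163.41647338867188), (87.44448852539062, 90.6298828125), 49.22536087036133)
top 615 [[-0.937, 0.35, -0.001], [0.349, 0.933, 0.09], [-0.033, -0.084, 0.996]] [0.6303 0.1506 0.146 ] ((636.732666015625, 150.06680297851562), (62.46546173095703, 106.3365249633789), 69.4150619506836)
```

View pics/d.png

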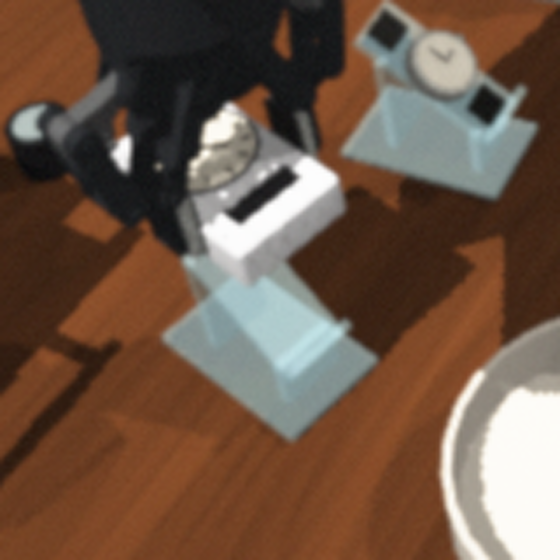

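The clock is held level above the stand, dial up, lower end toward the robot and centred over the plate. I lower it now until the plate's top edge touches.

Emit:
{"api": "move_arm", "payload": {
  "increments": [-1, 0, 0, 1.5, 0, -1, 0, 0, 1.2, 0, -1, 0, 0, 0.3, 0, -1, 0, 0, 0, 0]
}}

```text
time: 13.28
tcp_pos: [0.6258, 0.1615, 0.1145]
eef_rot: [-0.36, -3.12, 0.001]
contact_force: [0.8, 0.8, -3.0]
finger_gap: 0.0569
finger_force: 64.8
```

```bash
python3 -c "
from h import *
go(.6264,.1617,.109,76.8)"
```

```text
t 13.28 pos [0.6258 0.1615 0.1145] yaw 76.8 F [ 0.77  0.8  -2.98] gap 0.0569 tilt [-0.001 -0.    -1.   ]
shift cm [-0.05  0.03  0.55] turn 0.0
```

Emit:
{"api": "move_arm", "payload": {
  "increments": [-1, -0.03, 0, 0.3, 0, -1, 0, 0, 0.2, 0, -1, 0, 0, 0.2, 0, -1, 0, 0, 0, 0]
}}

```text
time: 13.78
tcp_pos: [0.6264, 0.1616, 0.1085]
eef_rot: [0.36, 3.12, 0.0]
contact_force: [-2.5, -0.2, 0.6]
finger_gap: 0.0563
finger_force: 65.4
```

Emit:
{"api": "move_arm", "payload": {
  "increments": [-1, 0.04, 0, 0.2, 0, -1, 0.04, 0, 0.2, 0, -1, 0.04, 0, 0.2, 0, -1, 0, 0, 0, 0]
}}

```text
time: 14.28
tcp_pos: [0.6259, 0.1618, 0.1048]
eef_rot: [0.359, 3.117, 0.001]
contact_force: [-7.2, -0.2, 10.9]
finger_gap: 0.0568
finger_force: 67.1
```

Emit:
{"api": "move_arm", "payload": {
  "increments": [-1, 0.04, 0, 0.2, 0, -1, 0.04, 0, 0.2, 0, -1, 0.03, 0, 0.2, 0, -1, 0, 0, 0.2, 0, -1, 0, 0, 0, 0]
}}

```text
time: 14.9
tcp_pos: [0.6242, 0.1623, 0.0962]
eef_rot: [0.359, 3.119, 0.001]
contact_force: [-8.6, 0.7, 9.4]
finger_gap: 0.0565
finger_force: 68.6
```

```bash
python3 - <<'E'
from h import *
go(.6264,.1617,.109,76.8)
j,e=optics.get_image("side"); cv2.imwrite("pics/e.png",cv2.resize(j[180:340,70:230],(480,480),interpolation=2))
E
```

```text
t 14.90 pos [0.6242 0.1623 0.0962] yaw 76.9 F [-8.64  0.7   9.36] gap 0.0565 tilt [ 0.002  0.001 -1.   ]
shift cm [-0.23 -0.01 -1.28] turn 0.001
```

View pics/e.png

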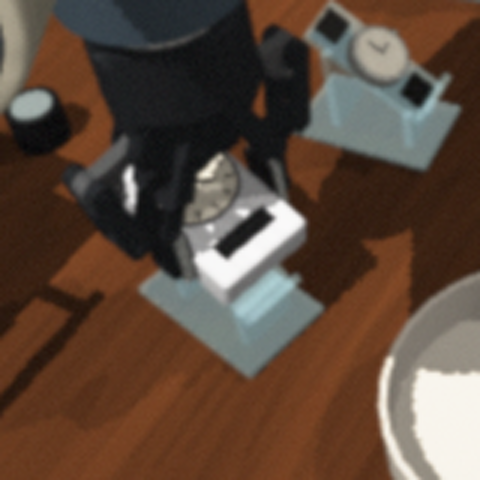

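The clock's lower end is swinging down toward the lip, straight on the plate, so the pivot works.

Emit:
{"api": "move_arm", "payload": {
  "increments": [-1, 0, 0, 0.2, 0, -1, -0.01, 0, 0.2, 0, -1, -0.02, 0, 0.2, 0, -1, -0.02, 0, 0.2, 0, -1, -0.03, 0, 0.2, 0, -1, -0.03, 0, 0.2, 0, -1, 0, 0, 0, 0]
}}

```text
time: 15.82
tcp_pos: [0.6239, 0.1623, 0.0831]
eef_rot: [-0.36, -3.12, -0.001]
contact_force: [-10.6, 1.1, 8.9]
finger_gap: 0.057
finger_force: 72.0
```

```bash
python3 - <<'E'
from h import *
go(.6264,.1617,.0767,76.8)
o=telemetry.get_obs()["tcp_pos"]; print((o[0]*.9736-o[1]*.2284-.5518)*1000)
E
```

```text
t 15.82 pos [0.6239 0.1623 0.0831] yaw 76.8 F [-10.55   1.11   8.91] gap 0.0570 tilt [-0.001  0.001 -1.   ]
shift cm [-0.26 -0.    0.64] turn 0.001
18.547128003914338
```

Emit:
{"api": "move_arm", "payload": {
  "increments": [-1, -0.12, 0, 0.1, 0, -1, -0.08, 0, 0.2, 0, -1, -0.07, 0, 0.2, 0, -1, -0.05, 0, 0.1, 0, -1, 0, 0, 0, 0]
}}

```text
time: 16.45
tcp_pos: [0.6253, 0.1619, 0.0762]
eef_rot: [-0.359, -3.116, -0.0]
contact_force: [-14.8, 4.3, 9.4]
finger_gap: 0.0567
finger_force: 75.2
```

```bash
cat > clk.py <<'E'
from h import *
go(.6264,.1617,.0767,76.8)
o=telemetry.get_obs()["tcp_pos"]; print((o[0]*.9736-o[1]*.2284-.5518)*1000)
ps=np.radians(-13.2); X=np.array([np.cos(ps)*np.cos(.6109),np.sin(ps)*np.cos(.6109),np.sin(.6109)]); Y=np.array([-np.sin(ps),np.cos(ps),0]); Z=np.cross(X,Y)
O=np.array([.6058,.1665,.038])
for n in("side","top"):
    j,e=optics.get_image(n); cv2.imwrite(f"pics/{n}4.png",j); P=cloud(n,e)-O
    A=np.stack([P@X,P@Y,P@Z],-1)*1000
    m=(A[...,0]>-10)&(A[...,0]<130)&(abs(A[...,1])<40)&(A[...,2]>15)&(A[...,2]<36)&(j.min(2)>100)
    q=A[m]; f=q[q[:,2]>20] if len(q) else q
    if len(f)<30: print(n,"few",len(f)); continue
    c=np.linalg.lstsq(np.c_[f[:,:2],np.ones(len(f))],f[:,2],rcond=None)[0]
    print(n,len(f),"slope deg",np.degrees(c[:2]).round(2),"z at(30,0)",(c@[30,0,1]).round(1),"x",np.percentile(f[:,0],[1,99]).round(1),"y",np.percentile(f[:,1],[1,99]).round(1),cv2.minAreaRect(f[:,:2].astype(np.float32)))
cv2.imwrite("pics/f.png",cv2.resize(cv2.imread("pics/side4.png")[200:320,90:210],(480,480),interpolation=2))
E
python3 clk.py
```

```text
t 16.45 pos [0.6253 0.1619 0.0762] yaw 76.8 F [-14.8    4.31   9.38] gap 0.0567 tilt [-0.005  0.001 -1.   ]
shift cm [-0.11  0.01 -0.05] turn 0.001
20.01288101269727
side 913 slope deg [-0.01 -0.24] z at(30,0) 25.2 x [ 4.3 82.5] y [-26.4  29.5] ((45.792503356933594, 1.7198314666748047), (83.81326293945312, 58.49289321899414), 0.04233000427484512)
top 267 slope deg [-1.14  0.6 ] z at(30,0) 25.8 x [ 5.  99.7] y [-30.   27.2] ((49.512542724609375, -12.358440399169922), (57.662593841552734, 105.11749267578125), 72.68304443359375)
```

Emit:
{"api": "move_arm", "payload": {
  "increments": [-1, 0.1, 0, 0.06, 0, -1, 0.1, 0, 0.06, 0, -1, 0, 0, 0, 0]
}}

```text
time: 16.92
tcp_pos: [0.6253, 0.1619, 0.076]
eef_rot: [-0.36, -3.12, -0.0]
contact_force: [-9.9, 1.1, 9.6]
finger_gap: 0.0567
finger_force: 75.1
```

```bash
python3 clk.py
```

```text
t 16.93 pos [0.6253 0.1619 0.076 ] yaw 76.8 F [-9.86  1.08  9.58] gap 0.0567 tilt [-0.001  0.    -1.   ]
shift cm [-0.12  0.01 -0.07] turn 0.001
19.979508066073958
side 903 slope deg [ 0.38 -0.18] z at(30,0) 25.1 x [ 4.3 82.4] y [-26.5  29.4] ((45.784481048583984, 1.4324970245361328), (59.4018440246582, 83.95281219482422), 89.86128234863281)
top 269 slope deg [-1.02  0.56] z at(30,0) 25.6 x [  4.  100.5] y [-29.4  28. ] ((49.211585998535156, -11.150333404541016), (57.81546401977539, 105.78509521484375), 73.84629821777344)
```

View pics/f.png

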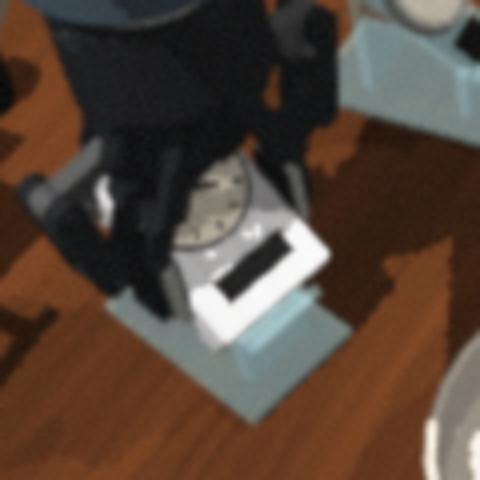

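Emit:
{"api": "move_arm", "payload": {
  "increments": [-1, 0.1, 0, 0.03, 0, -1, 0.1, 0, 0.03, 0, -1, 0, 0, 0, 0]
}}

```text
time: 17.4
tcp_pos: [0.6252, 0.162, 0.076]
eef_rot: [0.36, 3.118, 0.001]
contact_force: [-3.5, -0.1, 7.0]
finger_gap: 0.0566
finger_force: 74.8
```

```bash
python3 clk.py
```

```text
t 17.40 pos [0.6252 0.162  0.076 ] yaw 76.8 F [-3.55 -0.15  7.03] gap 0.0566 tilt [ 0.003  0.    -1.   ]
shift cm [-0.12  0.   -0.07] turn 0.001
19.94426956738082
side 897 slope deg [ 0.16 -0.09] z at(30,0) 25.1 x [ 4.2 82.5] y [-26.4  29.4] ((45.660614013671875, 1.3517589569091797), (58.422515869140625, 83.9332275390625), 89.6208724975586)
top 264 slope deg [-1.15  0.44] z at(30,0) 25.5 x [ 4.7 99.5] y [-29.   26.8] ((52.09366989135742, -1.8950252532958984), (58.49407958984375, 98.5114974975586), 88.57986450195312)
```

Emit:
{"api": "move_arm", "payload": {
  "increments": [1, 0, 0, 0, 0, 1, 0, 0, 0, 0, 1, 0, 0, 0, 0, 1, 0, 0, 0, 0, 1, 0, 0, -2, 0, 1, 0, 0, -4, 0, 1, 0, 0, -5, 0, 1, 3, -2, -2, 0, 1, 4, -4, 0, 0, 1, 4, -4.5, 0, 0, 1, 3, -4.5, 0, 0, 1, 0, 0, 0, 0]
}}

```text
time: 19.0
tcp_pos: [0.4515, 0.046, 0.2047]
eef_rot: [0.363, 3.12, 0.001]
contact_force: [1.0, 0.2, -0.2]
finger_gap: 0.0856
finger_force: 0.0
```

```bash
python3 clk.py; python3 - <<'E'
from h import *
go(.459,-.149,.14,77)
a=cv2.imread("pics/side4.png")[200:320,90:210];b=cv2.imread("pics/top4.png")[120:200,120:200]
cv2.imwrite("pics/g.png",np.hstack([cv2.resize(a,(400,400),interpolation=2),cv2.resize(b,(400,400),interpolation=2)]))
E
```

```text
t 19.00 pos [0.4515 0.046  0.2047] yaw 76.7 F [ 1.03  0.21 -0.2 ] gap 0.0856 tilt [ 0.001  0.001 -1.   ]
shift cm [-14.36  15.27  12.82] turn -0.001
-122.76877158974686
side 1903 slope deg [0.37 0.15] z at(30,0) 24.1 x [ 0.9 94.3] y [-26.7  29.9] ((47.77361297607422, 1.248361587524414), (95.7598876953125, 58.61810302734375), 0.06217360496520996)
top 833 slope deg [0.17 0.68] z at(30,0) 25.1 x [ 2.1 95.7] y [-28.8  27.9] ((50.37211608886719, -0.4065570831298828), (58.98357009887695, 101.20750427246094), 89.32360076904297)
t 19.10 pos [0.4539 0.0477 0.2045] yaw 76.8 F [0.85 0.18 0.31] gap 0.0854 tilt [ 0.001  0.001 -1.   ]
shift cm [ -4.98 -19.04   6.44] turn -0.004
```

View pics/g.png

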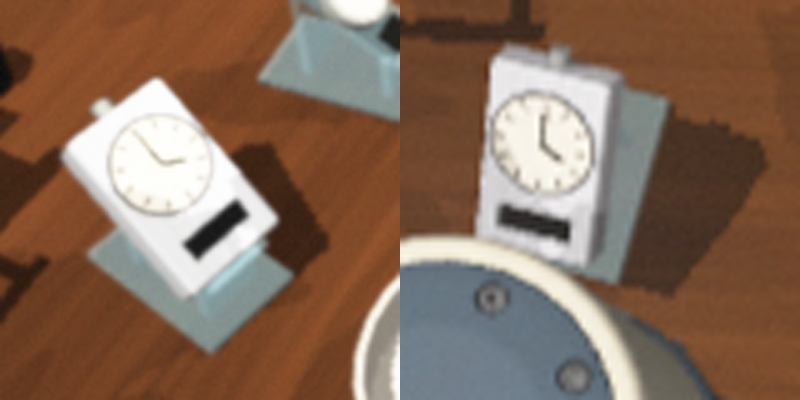

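The clock lies flat, straight and centred on the stand, dial out, crown uppermost, lower end at the lip. Now I fetch the cover.

Emit:
{"api": "move_arm", "payload": {
  "increments": [1, -1, -4.5, 1, 0, 1, -1.3, -5, 2, 0, 1, -1.3, -5, 2, 0, 1, -1.1, -3.5, 1.4, 0, 1, -0.28, -1.06, 0, 0, 1, 0, 0, 0, 0, 1, 0, 0, 0, 0]
}}

```text
time: 19.98
tcp_pos: [0.4596, -0.1482, 0.1404]
eef_rot: [0.359, 3.12, 0.0]
contact_force: [0.9, 0.1, 0.8]
finger_gap: 0.0853
finger_force: 0.0
```

```bash
python3 -c "
from h import *
go(.4587,-.1492,.0755,77.9)"
```

```text
t 19.98 pos [ 0.4596 -0.1482  0.1404] yaw 76.9 F [0.95 0.07 0.8 ] gap 0.0853 tilt [ 0.001  0.    -1.   ]
shift cm [ 0.07 -0.12  6.49] turn -0.018
```

Emit:
{"api": "move_arm", "payload": {
  "increments": [1, 0.07, -0.12, 2.5, -0.018, 1, 0, 0, 2.5, 0, 1, 0, 0, 1.4, 0, 1, 0, 0, 0, 0, 1, 0, 0, 0, 0]
}}

```text
time: 20.6
tcp_pos: [0.4587, -0.1499, 0.077]
eef_rot: [0.331, 3.122, -0.0]
contact_force: [0.1, -0.7, -0.1]
finger_gap: 0.0853
finger_force: 0.0
```

```bash
python3 -c "
from h import *
go(.4587,-.1492,.0759,77.9)"
```

```text
t 20.60 pos [ 0.4587 -0.1499  0.077 ] yaw 77.9 F [ 0.12 -0.69 -0.11] gap 0.0853 tilt [ 0.002 -0.    -1.   ]
shift cm [0.02 0.07 0.11] turn -0.0
```

Emit:
{"api": "move_arm", "payload": {
  "increments": [1, 0, 0.05, 0.1, 0, -1, 0, 0, 0, 0, -1, 0, 0, 0, 0, -1, 0, 0, 0, 0, -1, 0, 0, 0, 0, -1, 0, 0, 0, 0, -1, 0, 0, 0, 0, -1, 0, 0, 0, 0]
}}

```text
time: 21.6
tcp_pos: [0.4582, -0.1497, 0.0753]
eef_rot: [0.332, 3.123, -0.0]
contact_force: [-0.4, -0.4, 4.4]
finger_gap: 0.0218
finger_force: 58.7
```

```bash
python3 -c "
from h import *
go(.4478,.153,.126,77.9)"
```

```text
t 21.60 pos [ 0.4582 -0.1497  0.0753] yaw 77.8 F [-0.42 -0.37  4.37] gap 0.0218 tilt [ 0.001 -0.    -1.   ]
shift cm [ 7.38 29.37 -5.08] turn -0.001
```

Emit:
{"api": "move_arm", "payload": {
  "increments": [-1, 0, 0, -1, 0, -1, 0, 0, -1.5, 0, -1, 0, 0, -1.5, 0, -1, 0, 0, -1.1, 0, -1, 1.2, 4, 0, 0, -1, 1.2, 5, 0, 0, -1, 1.2, 5, 0, 0, -1, 1.2, 5, 0, 0, -1, 1.2, 5, 0, 0, -1, 1.1, 4, 0, 0, -1, 0.28, 1.37, 0, 0, -1, 0, 0, 0, 0]
}}

```text
time: 23.1
tcp_pos: [0.4475, 0.1534, 0.1258]
eef_rot: [-0.331, -3.124, 0.001]
contact_force: [-0.4, -0.7, -0.8]
finger_gap: 0.0221
finger_force: 59.0
```

```bash
cat > cv.py <<'E'
from h import *
go(.4478,.153,.072,77.9)
j,e=optics.get_image("side"); P=cloud("side",e)
m=(abs(P[...,0]-.447)<.12)&(abs(P[...,1]-.153)<.12)
for lo,hi in((.032,.058),(.09,.11)):
    q=P[m&(P[...,2]>lo)&(P[...,2]<hi)]
    if len(q)>500: print(lo,len(q),np.median(q[:,2]),cv2.minEnclosingCircle((q[:,:2]*1000).astype(np.float32)),cv2.minAreaRect((q[:,:2]*1000).astype(np.float32))[0],np.linalg.svd(q-q.mean(0),full_matrices=False)[2][2].round(4))
cv2.imwrite("pics/h.png",cv2.resize(j[200:380,160:340],(540,540),interpolation=2))
E
python3 cv.py
```

```text
t 23.10 pos [0.4475 0.1534 0.1258] yaw 77.9 F [-0.42 -0.68 -0.85] gap 0.0221 tilt [-0.001 -0.    -1.   ]
shift cm [-0.04 -0.03  5.38] turn 0.0
0.032 568 0.03876234558815694 ((439.7448425292969, 163.86151123046875), 78.29696655273438) (422.7233581542969, 192.42657470703125) [ 0.0138 -0.023  -0.9996]
0.09 5666 0.10007916373640774 ((447.506103515625, 155.34706115722656), 83.07295989990234) (446.2564392089844, 172.96778869628906) [ 0.0014 -0.002  -1.    ]
```

Emit:
{"api": "move_arm", "payload": {
  "increments": [-1, -0.03, -0.03, 1.5, 0, -1, 0, 0, 1.5, 0, -1, 0, 0, 1, 0, -1, 0, 0, 0.7, 0, -1, 0, 0, 0.4, 0, -1, 0, 0, 0.1, 0, -1, 0, 0, 0, 0]
}}

```text
time: 24.02
tcp_pos: [0.4481, 0.1528, 0.0742]
eef_rot: [0.332, 3.124, 0.0]
contact_force: [-0.1, -0.2, -1.3]
finger_gap: 0.0222
finger_force: 59.0
```

Emit:
{"api": "move_arm", "payload": {
  "increments": [-1, 0, 0, 0.1, 0, -1, 0, 0, 0.1, 0, -1, 0, 0, 0, 0]
}}

```text
time: 24.4
tcp_pos: [0.4479, 0.1527, 0.0719]
eef_rot: [-0.333, -3.124, 0.0]
contact_force: [-0.4, 0.1, -2.1]
finger_gap: 0.0223
finger_force: 59.0
```

Emit:
{"api": "move_arm", "payload": {
  "increments": [-1, 0, 0, 0.1, 0, -1, 0, 0, 0.05, 0, -1, 0, 0, 0.05, 0, -1, 0, 0, 0, 0]
}}

```text
time: 24.9
tcp_pos: [0.4479, 0.1527, 0.0702]
eef_rot: [0.333, 3.124, -0.0]
contact_force: [-1.4, 0.1, 2.6]
finger_gap: 0.0224
finger_force: 59.3
```

```bash
python3 cv.py
```

```text
t 24.90 pos [0.4479 0.1527 0.0702] yaw 77.8 F [-1.45  0.12  2.59] gap 0.0224 tilt [ 0. -0. -1.]
shift cm [ 0.01  0.03 -0.18] turn -0.001
0.032 4016 0.04455489294393611 ((448.2348937988281, 154.17471313476562), 83.05091094970703) (454.3792724609375, 181.134765625) [-0.0089  0.006   0.9999]
```

Seated at flange height 0.0446 with contact. I release and retreat.

Emit:
{"api": "move_arm", "payload": {
  "increments": [1, 0, 0, 0, 0, 1, 0, 0, 0, 0, 1, 0, 0, 0, 0, 1, 0, 0, 0, 0, 1, 0, 0, -2, 0, 1, 0, 0, -4, 0, 1, 0, 0, -5, 0, 1, 0, -4, -2, 0, 1, 0, -6, 0, 0, 1, 0, -6, 0, 0, 1, 0, -5, 0, 0, 1, 0, 0, 0, 0]
}}

```text
time: 26.45
tcp_pos: [0.4027, -0.055, 0.2002]
eef_rot: [0.339, 3.123, -0.0]
contact_force: [0.5, -0.0, -0.2]
finger_gap: 0.0852
finger_force: 0.0
```

```bash
python3 cv.py; python3 clk.py
```

```text
t 26.45 pos [ 0.4027 -0.055   0.2002] yaw 77.6 F [ 0.5  -0.03 -0.19] gap 0.0852 tilt [ 0. -0. -1.]
shift cm [ 0.07 21.28 12.81] turn -0.005
0.032 7608 0.04451979138978451 ((448.3349609375, 153.5012664794922), 83.56702423095703) (448.0263977050781, 153.80970764160156) [-0.006  0.004  1.   ]
t 26.50 pos [ 0.4033 -0.0537  0.2001] yaw 77.7 F [ 0.1   0.67 -0.24] gap 0.0858 tilt [ 0.  0. -1.]
shift cm [-17.19  25.81  12.35] turn 0.015
-146.85766045978372
side 1913 slope deg [0.45 0.11] z at(30,0) 24.1 x [ 1.  94.6] y [-26.7  29.9] ((47.68877029418945, 1.0770511627197266), (95.74962615966797, 58.75955581665039), 0.40055981278419495)
top 842 slope deg [0.16 1.  ] z at(30,0) 25.0 x [ 0.9 95.6] y [-28.7  28. ] ((47.857425689697266, -0.23708534240722656), (97.61224365234375, 58.76681137084961), 0.24203082919120789)
```

View pics/side4.png

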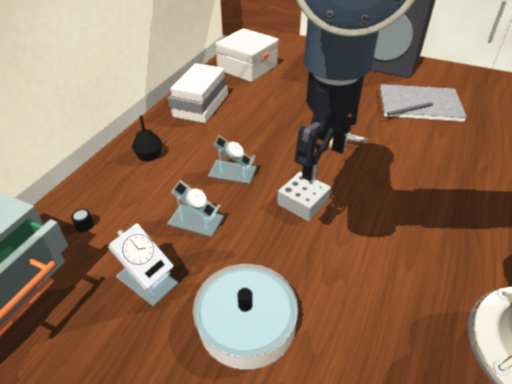

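The cover is seated level on the dish at (246,312). The clock is on its stand at (142,258), and the other stands are undisturbed.

```bash
python3 -c "
from station import arm
print(arm.job_done())"
```

```text
the job is handed in; nothing more can be done
None
```

I handed the job in at about 26.5 s: in the last images the clock lies flat and centred against the lip of the empty stand, crown up, and the cover sits level on the dish, but no verdict came back.

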